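# Pack the lens case: filter on edge, hood on the lens

## Task

Pack the lens case: first lift the amber filter out of the cork stand and stand it on edge, fully down, in the empty slot of the case's filter rack, beside the black-framed one. Then, with its narrow end down, slide the silver hood over the front barrel of the upright lens without forcing it, keeping hold of it until it is down, so that it sits flush on the lens's shoulder. Leave the other things where they are and do not knock the hood over.

Things in the scene. Friction and masses are not known exactly. Their poses are not given: they have to be found in the camera images.
- case: Open black hard-shell case base, 160 (own x) x 280 (own y) x 45 mm high, fixed on the table; origin at the centre of its underside, z up. In its -y half a dark lens (70 mm across) stands upright, firmly held in the grey foam, its axis at y = -75 mm. In its +y half is a grey filter rack, top 45 mm high, with two parallel slots that run along the case's x axis, centred at y = +35 mm (empty) and y = +95 mm (the black-framed filter stands in it).
- lens_shoulder (a point): Point on the lens's axis at the height of its shoulder, 85 mm above the table (axes as the case). The shoulder is a flat ledge, 68 mm across, marked just below by a white line; from it the black front barrel, 50 mm in diameter, rises 42 mm, its top 4 mm tapering to 43 mm.
- free_slot (a point): Centre of the mouth of the empty slot, level with the rack's top, 45 mm above the table (axes as the case). The slot is 88 mm long (along x), 13 mm wide (along y), 30 mm deep, with a 3 mm chamfer round its mouth.
- amber_filter_center (a point): Centre of the loose amber glass filter in a brass-coloured rigid frame: 76 mm wide (own x), 8 mm thick (own y), 100 mm high (own z), about 90 g; this point is 50 mm above its lower edge. It starts upright in the cork stand, its lower edge 10 mm above the table. It may be gripped across its 8 mm thickness at the top bar (the uppermost 12 mm) or anywhere lower.
- stand: Fixed cork block, 105 (own x) x 70 (own y) x 34 mm high, origin at the centre of its underside; one slot along its x axis, 24 mm deep, in which the amber filter stands at the start.
- hood_center (a point): Centre of the loose silver aluminium lens hood, an open tube 75 mm high, about 85 g, standing upright on the table, narrow end down; this point is on its axis, 37.5 mm above its lower end. Lower 40 mm: 60 mm outside and 54 mm inside diameter; from 42 mm up to the top: 64 mm outside and 58 mm inside. It is rigid (does not collapse).
- clear_filter_center (a point): Centre of the clear glass filter in a black frame, same size as the amber one, loose, standing in the other slot of the case, its lower edge 15 mm above the table; leave it there.
- bowl: Blue ceramic trinket bowl, 110 mm across, 45 mm high, loose; origin at the centre of its underside; leave it.
- stacked_filters: Two round glass filters stacked together, 76 mm across, 15 mm high, loose; origin at the centre of the underside; leave them.
- remote: Grey plastic remote trigger, 100 (own x) x 36 x 18 mm, loose; origin at the centre of its underside; leave it.
- cap: Black lens cap, 64 mm across, 13 mm high, loose; origin at the centre of its underside; leave it.
There are look-alikes about, which are no part of the job. Of the things that look like the part that bears hood_center, the largest one is meant.

How it is judged (in metres and radians):
On the way, in this order (a step that is already met when the one before it is completed fails the run):
1. the amber filter stands on edge, fully down in the free slot, let go (z of amber_filter_center in the frame of free_slot below 0.025 m and x of amber_filter_center in the frame of free_slot between -0.01 and 0.01 m and y of amber_filter_center in the frame of free_slot between -0.014 and 0.014 m and angle between amber_filter_center's own z axis and vertical below 0.2 rad and contact force between the fingers and amber_filter below 0.1 N), for 0.2 s.
2. the hood, still held, is over the lens barrel and less than 10 mm from the shoulder (horizontal distance between hood_center and lens_shoulder below 0.008 m and z of hood_center in the frame of lens_shoulder below 0.0475 m and angle between hood_center's own z axis and vertical below 0.15 rad and contact force between the fingers and hood above 0.5 N), for 0.05 s.
At the end, for the whole second after the job is handed in: Amber filter on edge in the free slot: lower edge within 5 mm of its floor, centred within 10 mm along and 14 mm across, under 0.2 rad off vertical. Hood narrow end down on the lens: within 3 mm of the shoulder, 6 mm of its axis, under 0.06 rad off vertical. Both at rest (z of amber_filter_center in the frame of free_slot below 0.025 m and x of amber_filter_center in the frame of free_slot between -0.01 and 0.01 m and y of amber_filter_center in the frame of free_slot between -0.014 and 0.014 m and angle between amber_filter_center's own z axis and vertical below 0.2 rad and horizontal distance between hood_center and lens_shoulder below 0.006 m and z of hood_center in the frame of lens_shoulder below 0.0405 m and angle between hood_center's own z axis and vertical below 0.06 rad and linear speed of each of hood, amber_filter below 0.02 m/s); the robot touches nothing.
It fails at once if a bystander (black-framed filter, bowl, stacked filters, remote, cap) moved more than 30 mm (distance of any of clear_filter_center, bowl, stacked_filters, remote, cap from where it was at the start of the episode above 0.03 m).
It fails at once if the hood knocked over (tipped more than 1 rad) (angle between hood_center's own z axis and vertical above 1 rad).
It fails at once if the hood forced onto the lens with more than 50 N (contact force between hood and case above 50 N).
It also fails if it takes over 70 s, if anything falls off the work surface, if the arm or the gripper's body presses on something with over 40 N, if the wrist force passes 120 N, or if a joint passes its speed limit or range.

## Robot

A 6-joint arm with a two-finger parallel gripper is mounted at the origin on the work surface. World frame = base frame: x ahead of the robot, y to its left, z up, the work surface at z = 0. Lengths are in mm, angles in rad, forces in N, time in s.
With the tool pointing down it reaches from about 275 to 750 mm from the base axis. Payload 10.2 kg.
Tool frame: the origin (TCP) lies between the finger pads; the fingertips stand 11 mm ahead of it and the grasp point (between the pads) lies 8 mm behind it (ctrl.nose_length is the distance from the TCP to the fingertips, in mm); x points along the fingers, y is the direction in which the jaws open and shut, and the axes are right-handed (so a half turn about x gives the same grasp; the last joint's range is limited). The gripper opens to 85 mm and grips with 20 to 120 N. Pads are 22 mm wide; open, the fingers measure 114 mm over their backs; the gripper's body (76 mm by 85 mm) begins 54 mm behind the grasp point. The pads swing forward as they close: fully open they stand 13 mm farther back than shut.
Start: joints at [-1.383, 0.313, 1.498, -0, 1.331, -0.223], TCP at [209.643, -481.332, 242.294] pointing down, gripper open.
Joint ranges: [-2.94, 2.94], [-0.97, 2.17], [0.19, 2.56], [-1.23, 4.37], [0.02, 3.11], [-2.88, 2.88]. Speed limits (rad/s): [2.39, 2.39, 3.01, 3.14, 3.14, 3.14].

## Interface

Orientations are given as a unit quaternion [w, x, y, z].
In Python, from rig import ctrl, capture, ticket gives the robot as it stands.
- The arm moves only by the tool step_arm, never from a script. Its argument "commands" is a list of rows, each a list of 2 entries, a list of its own where there are three numbers: the shift along the world's x, y, z normalised to -1 to 1, where 1 is 0.04 m, then the turn about the world's z normalised to -1 to 1, where 1 is 180 degrees. A call has 1 to 5 rows; each row shifts and turns the commanded pose from where the row before left it; what a row does not reach is not made up. A row lasts 1/10 s, in which the tool goes at most 50 mm and 8.59 degrees, less where a joint would pass 70% of its speed; a pose out of reach is approached as far as the arm can. A call with a number of a shift or a turn outside -1 to 1 is refused whole. A call with a gripper value outside its range is refused whole. "gripper" is the closure, from -1 (fully open) to 1 (shut), so that 0 is half open, set as the call begins (left out, the last holds). The fingers move at their own pace and stop on an object; "force" is the grip in N (left out, the last holds). Time passes only in rows, so rows that do not move let the fingers close. It gives the time, the measured TCP pose, the force and the opening at its end, in the units of the state.
- ctrl.sense(): the state, without advancing time (a new reading comes with each control period).
- capture(name): name is "scene" or "top" or "wrist"; returns a dict with "image" (400x640x3 uint8, blue, green, red), "fov_y" (degrees; the focal length in pixels is half the picture's height over the tangent of half this angle, whatever the lens; pixels are square), "cx", "cy" (the principal point, pixels), "k1" (the pictures are not rectified: a ray, as slopes to the right and down, at radius r is drawn at 1 + k1 r^2 times it, then the intrinsics apply), "origin" and "orientation" of the camera in the world. Camera axes: x right, y down, z forward; pixel columns grow to the right and rows downward; lengths in mm; the calibration is good to about 2 mm. A picture is of the moment at which its call begins. There is no depth.
- ticket.finish_job(): hands the job in, once; it reports no verdict.
The state is a dict: "time_s": time; "joints": joint angles; "dq": joint speeds; "tau": joint torques, N m; "eef_pos": TCP position; "ee_rot": TCP orientation; "force": force on the tool from outside, world axes, zero at the start; "wrist_torque": the same for the moment, N m; "grip_width": opening from 0.0 (shut) to 1.0 (fully open).
Only numpy, scipy, OpenCV 4.12 (cv2) and the standard library are available. Lean on these libraries where they do the work, as an engineer would, in place of code of your own. Each camera call takes 0.05 s, during which the arm holds its last target.

## Working session

There is one attempt and no reset: what is moved stays moved. The work goes in short steps, Python scripts to look and compute and a tool call to move; the robot and the scene stay as the last step left them, time stands still between calls to the robot, and variables do not carry over. Pictures are saved under pics/ and viewed, and the job is handed in when it is done.

Besides the shell and the picture viewer there is one more tool, called after "Call:" by a JSON object that holds its "fn" and its "kwargs", one argument or row to a line. step_arm: Moves the arm, as the interface text tells. Its arguments: {"type":"object","properties":{"commands":{"type":"array","items":{"type":"array"}},"gripper":{"type":"number"},"force":{"type":"number"}},"required":["commands"]}

```bash
ls; mkdir -p pics
cat > h.py <<'E'
import numpy as np, cv2
from scipy.spatial.transform import Rotation as R
def K(c):
    h=c["image"].shape[0]; f=h/2/np.tan(np.radians(c["fov_y"])/2); return f
def rot(c):
    q=c["orientation"]; q=np.array(q)
    if q.shape==(4,): return R.from_quat([q[1],q[2],q[3],q[0]]).as_matrix()
    return q
def ray(c,u,v):
    f=K(c); x=(u-c["cx"])/f; y=(v-c["cy"])/f
    rd=np.hypot(x,y); r=rd
    for _ in range(30): r=rd/(1+c["k1"]*r*r)
    s=r/rd if rd>1e-9 else 1
    d=rot(c)@np.array([x*s,y*s,1.]); return np.array(c["origin"]),d/np.linalg.norm(d)
def onz(c,u,v,z):
    o,d=ray(c,u,v); return o+d*(z-o[2])/d[2]
def proj(c,p):
    q=rot(c).T@(np.array(p,float)-np.array(c["origin"])); x,y=q[0]/q[2],q[1]/q[2]; r2=x*x+y*y; s=1+c["k1"]*r2
    f=K(c); return np.array([c["cx"]+f*x*s,c["cy"]+f*y*s])
E
python3 - <<'E'
from rig import ctrl,capture
import cv2,pickle
s=ctrl.sense();print({k:s[k] for k in("time_s","eef_pos","ee_rot","grip_width","force")})
for n in("scene","top","wrist"):
    c=capture(n);cv2.imwrite(f"pics/{n}0.png",c["image"]);pickle.dump(c,open(f"{n}0.pkl","wb"));print(n,{k:v for k,v in c.items() if k!="image"})
E
```

```text
pics
{'time_s': 0.0, 'eef_pos': array([ 209.59475712, -481.08139217,  241.74718408]), 'ee_rot': array([-0.14378263, -0.69223886, -0.14468196,  0.69224204]), 'grip_width': 1.0017751348769255, 'force': array([-0.65653699,  0.28034721, -0.34610192])}
scene {'fov_y': 57.14189812687528, 'cx': 313.58442840948464, 'cy': 200.77523257299285, 'k1': -0.03188320818539819, 'origin': array([1202.51023194, -355.91197638,  632.39868607]), 'orientation': array([-0.37558302,  0.75738338,  0.47932069, -0.23571062])}
top {'fov_y': 46.56364928278135, 'cx': 319.2243045267845, 'cy': 209.98322587042452, 'k1': 0.010555736815423373, 'origin': array([ 485.82793947,  -72.30500045, 1316.65910608]), 'orientation': array([-0.02350807,  0.71564957, -0.6979509 ,  0.01255399])}
wrist {'fov_y': 63.318351435164104, 'cx': 324.08326088405255, 'cy': 200.90371852500962, 'k1': -0.06575256818217864, 'origin': array([ 275.29467481, -452.31142872,  373.11889996]), 'orientation': array([ 0.11836928,  0.8279041 , -0.54259271, -0.07846449])}
```

View pics/scene0.png

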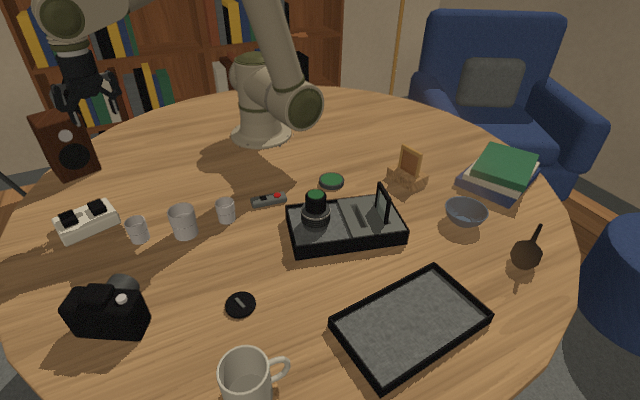

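View pics/top0.png

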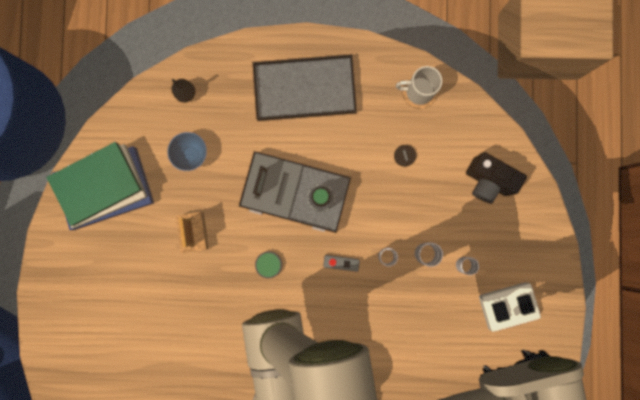

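View pics/wrist0.png

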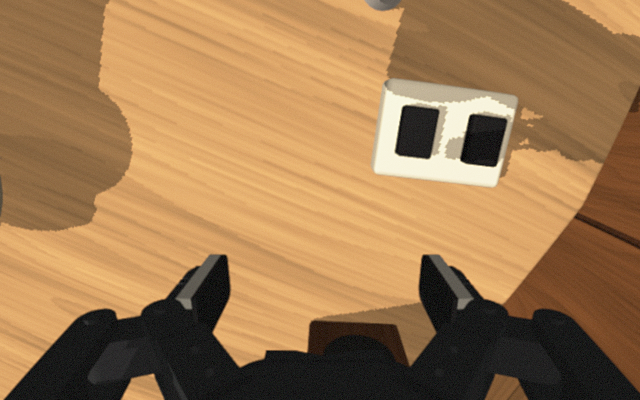

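Run:
```python
import pickle,cv2,numpy as np
from h import *
t=pickle.load(open("top0.pkl","rb"));s=pickle.load(open("scene0.pkl","rb"))
a=cv2.resize(t["image"][140:280,165:365],None,fx=4,fy=4,interpolation=cv2.INTER_CUBIC)
cv2.imwrite("pics/tcase.png",a)
b=cv2.resize(s["image"][140:260,260:480],None,fx=3.6,fy=3.6,interpolation=cv2.INTER_CUBIC)
cv2.imwrite("pics/scase.png",b)
c1=cv2.resize(t["image"][235:285,370:490],None,fx=6.5,fy=6.5,interpolation=cv2.INTER_CUBIC)
c2=cv2.resize(s["image"][180:260,110:240],None,fx=6,fy=6,interpolation=cv2.INTER_CUBIC)[:, :780]
c=np.zeros((c1.shape[0],780,3),np.uint8);cv2.imwrite("pics/hood_t.png",c1);cv2.imwrite("pics/hood_s.png",c2)
for u,v in((389,257),(429,254),(467,266)):print(onz(t,u,v,40))
```

```text
[ 426.99484422 -245.36744537   40.        ]
[ 438.02712102 -353.92856256   40.        ]
[ 408.27190865 -457.09151581   40.        ]
```

View pics/tcase.png

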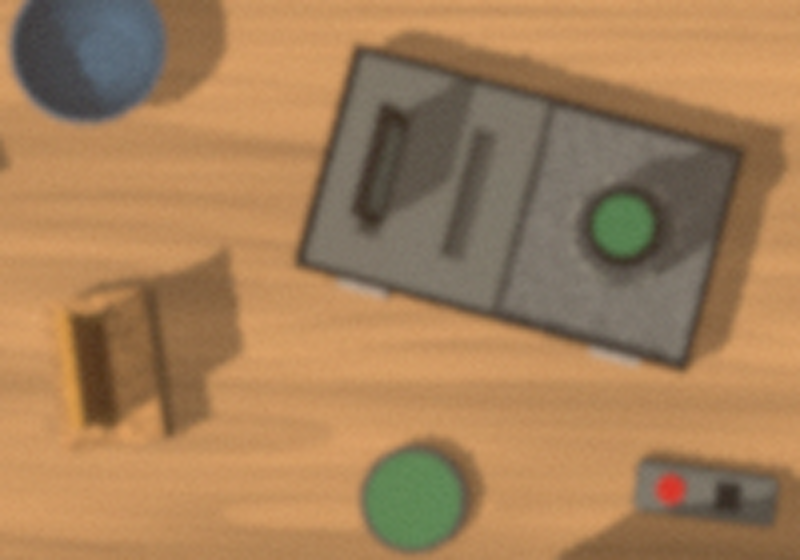

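View pics/scase.png

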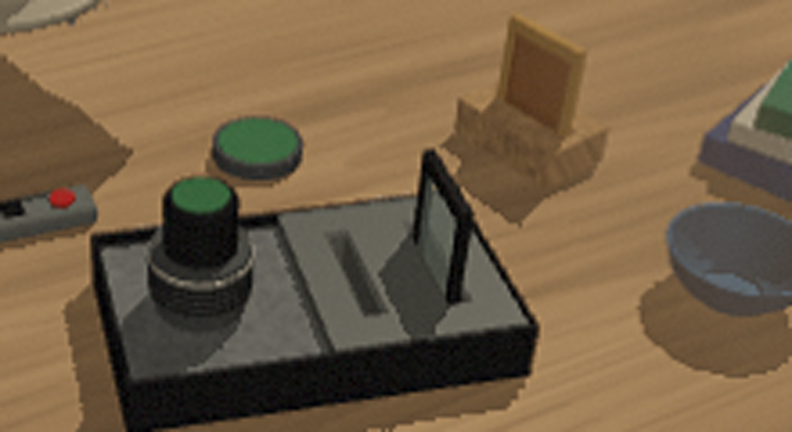

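View pics/hood_t.png

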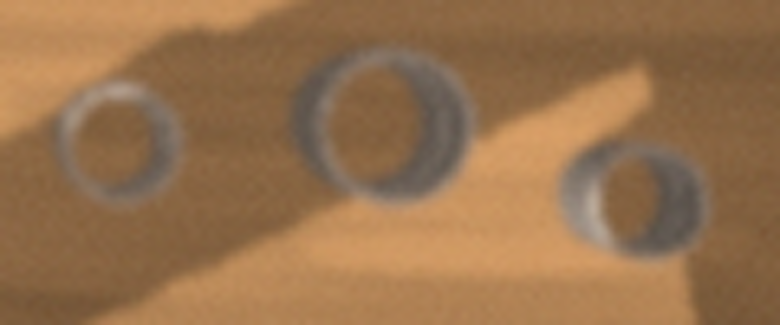

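View pics/hood_s.png

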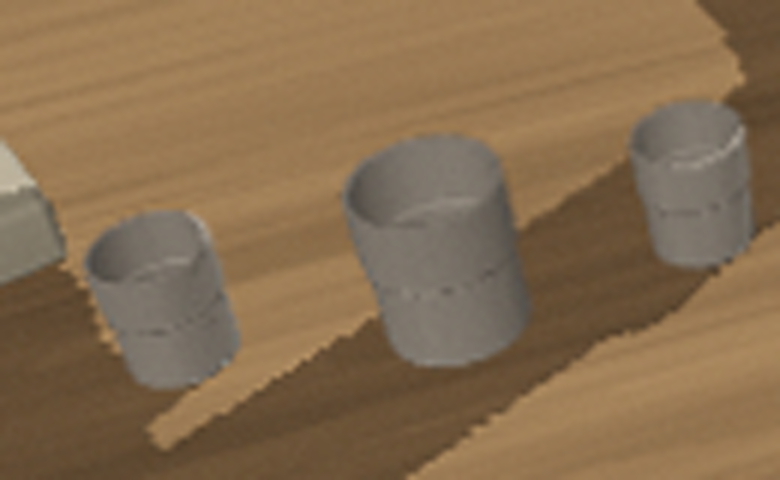

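Run:
```python
import pickle,cv2,numpy as np
from h import *
t=pickle.load(open("top0.pkl","rb"));s=pickle.load(open("scene0.pkl","rb"))
q=[(358,47),(742,152),(687,368),(298,263)]
P=np.array([onz(t,165+u/4,140+v/4,45) for u,v in q]);print(P)
print([np.linalg.norm(P[i]-P[(i+1)%4]) for i in range(4)])
C=P.mean(0);print("C",C)
# +y own axis: toward the rack (left in image) 
y=(P[0]-P[1]+P[3]-P[2])[:2];y/=np.linalg.norm(y);x=np.array([y[1],-y[0]])
print("y",y,"x",x, "yaw",np.degrees(np.arctan2(x[1],x[0])))
print("lens",C[:2]-75*y,"slot",C[:2]+35*y,"clear",C[:2]+95*y)
print("lens by cap top", onz(t,165+623/4,140+226/4,127)); print("slot by px",onz(t,165+469/4,140+195/4,45))
# filter top edge
sx=lambda u,v:(260+u/3.6,140+v/3.6)
for a in((514,17),(585,52)):print("filt corner scene",onz(s,*sx(*a),110))
for a in((66,305),(78,428)):print("filt top",onz(t,165+a[0]/4,140+a[1]/4,110))
print("hood top",onz(t,370+393/6.5,235+125/6.5,75), "scene",onz(s,110+427/6,180+183/6,75))
# radius
for a in((313,125),(473,125)):print(onz(t,370+a[0]/6.5,235+a[1]/6.5,75))
from rig import ctrl
st=ctrl.sense();w,x_,y_,z_=st["ee_rot"];M=R.from_quat([x_,y_,z_,w]).as_matrix();print(M.round(3))
c=pickle.load(open("wrist0.pkl","rb"));print("cam in tool",M.T@(np.array(c["origin"])-st["eef_pos"]));print(M.T@rot(c))
```

```text
[[ 707.10398883  131.07067687   45.        ]
 [ 640.54548646 -135.41895748   45.        ]
 [ 491.48020675 -101.16653095   45.        ]
 [ 556.73944758  167.50313606   45.        ]]
[np.float64(274.675735103165), np.float64(152.94994715784696), np.float64(276.48175072684717), np.float64(154.71528478309816)]
C [598.9672824   15.49708113  45.        ]
y [0.23916655 0.97097856] x [ 0.97097856 -0.23916655] yaw -13.837354544464558
lens [581.02979135 -57.32631082] slot [607.33811156  49.4813307 ] clear [621.6881044  107.74004426]
lens by cap top [581.06859603 -56.13152821 127.        ]
slot by px [606.42579894  51.34498065  45.        ]
filt corner scene [451.29795454 293.76358807 110.        ]
filt corner scene [521.33131345 310.33712544 110.        ]
filt top [521.98574413 305.74492124 110.        ]
filt top [442.30221598 294.66160559 110.        ]
hood top [ 438.83043119 -350.07116594   75.        ] scene [ 442.18575234 -347.84933565   75.        ]
[ 437.96870873 -317.58691465   75.        ]
[ 439.69285643 -382.51716764   75.        ]
[[-0.     0.399 -0.917]
 [ 0.001 -0.917 -0.399]
 [-1.    -0.001 -0.   ]]
cam in tool [-131.23730607   -0.33958547  -71.77140745]
[[ 5.09511478e-04 -2.81311067e-01  9.59616498e-01]
 [ 9.99999721e-01 -3.81341336e-04 -6.42743091e-04]
 [ 5.46752182e-04  9.59616558e-01  2.81310794e-01]]
```

Call:
{"fn": "step_arm", "kwargs": {
  "commands": [
    [[0.3, 0.95, 0], -0.035],
    [[0.3, 0.95, 0], -0.035],
    [[0.3, 0.95, 0], 0],
    [[0.3, 0.95, 0], 0],
    [[0.3, 0.95, 0], 0]
  ]
}}

```text
time_s: 0.65
eef_pos: [269.8, -289.7, 242.1]
ee_rot: [0.067, 0.704, 0.067, -0.704]
force: [1.2, -0.2, 0.4]
grip_width: 0.996
```

Call:
{"fn": "step_arm", "kwargs": {
  "commands": [
    [[0.3, 0.95, 0], 0],
    [[0.3, 0.95, 0], 0],
    [[0.3, 0.95, 0], 0],
    [[0.3, 0.95, 0], 0],
    [[0.3, 0.95, 0], 0]
  ]
}}

```text
time_s: 1.15
eef_pos: [329.7, -99.7, 242.3]
ee_rot: [0.067, 0.704, 0.067, -0.704]
force: [1.0, 0.1, -0.4]
grip_width: 1.001
```

Call:
{"fn": "step_arm", "kwargs": {
  "commands": [
    [[0.4, 0.95, 0], 0],
    [[0.4, 0.95, 0], 0],
    [[0.4, 0.95, 0], 0],
    [[0.4, 0.95, 0], 0],
    [[0.4, 0.95, 0], 0]
  ],
  "gripper": -0.2
}}

```text
time_s: 1.65
eef_pos: [409.9, 90.6, 242.3]
ee_rot: [0.068, 0.704, 0.067, -0.704]
force: [-0.7, -0.9, -0.4]
grip_width: 0.6
```

Call:
{"fn": "step_arm", "kwargs": {
  "commands": [
    [[0.4, 0.95, 0], 0],
    [[0.4, 0.95, 0], 0],
    [[0.4, 0.95, 0], 0],
    [[0.4, 0.95, 0], 0],
    [[0.4, 0.95, 0], 0]
  ]
}}

```text
time_s: 2.15
eef_pos: [489.9, 280.4, 242.0]
ee_rot: [-0.068, -0.704, -0.067, 0.704]
force: [0.7, -0.8, 1.1]
grip_width: 0.597
```

Call:
{"fn": "step_arm", "kwargs": {
  "commands": [
    [[0, 0.5, -0.2], 0],
    [[0, 0, -0.2], 0],
    [[0, 0, 0], 0]
  ]
}}

```text
time_s: 2.45
eef_pos: [489.0, 298.2, 224.7]
ee_rot: [-0.068, -0.703, -0.067, 0.705]
force: [-0.1, -0.9, -0.4]
grip_width: 0.601
```

```bash
cat > snap.py <<'E'
import sys,pickle,cv2
from rig import ctrl,capture
n=sys.argv[1];cam=sys.argv[2] if len(sys.argv)>2 else "wrist"
c=capture(cam);c["state"]=ctrl.sense();pickle.dump(c,open(n+".pkl","wb"));cv2.imwrite(f"pics/{n}.png",c["image"])
E
python3 snap.py w1
```

```text
(no output)
```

View pics/w1.png

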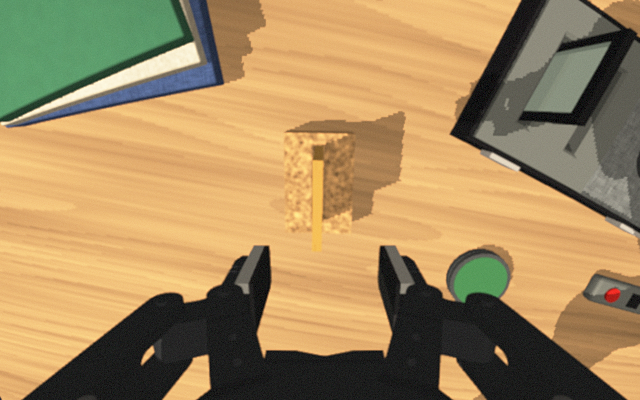

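Run:
```python
import pickle,cv2,numpy as np
from h import *
c=pickle.load(open("w1.pkl","rb"));im=c["image"]
hsv=cv2.cvtColor(im,cv2.COLOR_BGR2HSV)
cr=im[120:265,270:370];cv2.imwrite("pics/w1c.png",cv2.resize(cr,None,fx=4,fy=4,interpolation=cv2.INTER_NEAREST))
print(hsv[200,305:332])
m=((hsv[...,0]>=15)&(hsv[...,0]<=25)&(hsv[...,1]>165)&(hsv[...,2]>150)).astype(np.uint8);m[:, :300]=0;m[:,340:]=0;m[:120]=0;m[265:]=0
n,l,st,_=cv2.connectedComponentsWithStats(m);i=1+st[1:,4].argmax();print(st[i])
v,u=np.where(l==i);r=cv2.minAreaRect(np.float32(np.c_[u,v]));print(r);b=cv2.boxPoints(r)
P=np.array([onz(c,*p,110) for p in b]);print(P.round(1));print("C",P.mean(0))
d=[P[1]-P[0],P[2]-P[1]]
for e in d:print(np.linalg.norm(e),np.degrees(np.arctan2(e[1],e[0])))
s=c["state"];print(s["eef_pos"]);w,x,y,z=s["ee_rot"];M=R.from_quat([x,y,z,w]).as_matrix();print("jaw",np.degrees(np.arctan2(M[1,1],M[0,1])),M.round(3))
```

```text
[[ 16 137 231]
 [ 16 142 228]
 [ 15 145 222]
 [ 15 146 216]
 [ 15 145 209]
 [ 16 143 212]
 [ 15 148 214]
 [ 17 162 224]
 [ 19 164 243]
 [ 20 164 246]
 [ 20 160 246]
 [ 20 163 245]
 [ 19 163 245]
 [ 20 163 245]
 [ 20 164 244]
 [ 20 167 245]
 [ 19 169 242]
 [ 16 166 219]
 [ 16 145 162]
 [ 15 137 154]
 [ 15 144 161]
 [ 15 140 166]
 [ 15 142 163]
 [ 16 144 156]
 [ 16 144 166]
 [ 16 140 173]
 [ 15 140 182]]
[313 178  10   8  33]
((317.5, 181.5), (7.0, 9.0), 90.0)
[[504.6 310.4 110. ]
 [505.9 303.6 110. ]
 [500.5 302.6 110. ]
 [499.1 309.4 110. ]]
C [502.5464586  306.50918028 110.        ]
6.9721950395370795 -79.07696301897747
5.576932119763901 -169.16204185655553
[489.35333823 297.89339569 225.75567846]
jaw -79.08181582707793 [[-0.001  0.189 -0.982]
 [-0.001 -0.982 -0.189]
 [-1.     0.001  0.002]]
```

View pics/w1c.png

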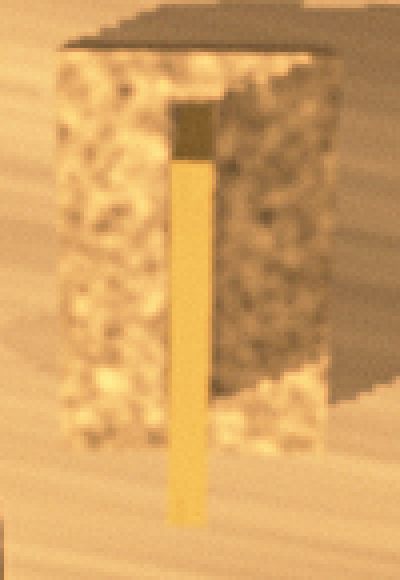

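Run:
```python
import pickle,numpy as np
from h import *
c=pickle.load(open("w1.pkl","rb"))
A=onz(c,317.9,160,110);B=onz(c,316.9,251.2,110);print(A,B,np.linalg.norm(A-B),(A+B)/2,np.degrees(np.arctan2(*(A-B)[1::-1])))
A=onz(c,312.5,200,110);B=onz(c,322.9,200,110);print(np.linalg.norm(A-B))
print(proj(c,c["state"]["eef_pos"]),proj(c,c["state"]["eef_pos"]-[0,0,115.7]))
```

```text
[519.14635253 309.31196305 110.        ] [444.19619003 296.09373249 110.        ] 76.10682279933113 [481.67127128 302.70284777 110.        ] 10.001849565285747
8.216068000424242
[326.07047091 271.81334227] [325.14725666 199.55137429]
```

Call:
{"fn": "step_arm", "kwargs": {
  "commands": [
    [[-0.2, 0.12, 0], -0.004],
    [[0, 0, -0.9], 0],
    [[0, 0, -0.9], 0],
    [[0, 0, -0.9], 0],
    [[0, 0, 0], 0]
  ]
}}

```text
time_s: 3.0
eef_pos: [479.4, 302.3, 115.0]
ee_rot: [-0.063, -0.702, -0.062, 0.707]
force: [-0.8, 0.2, 0.8]
grip_width: 0.6
```

Call:
{"fn": "step_arm", "kwargs": {
  "commands": [
    [[0, 0, -0.4], 0],
    [[0, 0, -0.35], 0],
    [[0, 0, 0], 0],
    [[0, 0, 0], 0]
  ]
}}

```text
time_s: 3.4
eef_pos: [482.0, 303.6, 89.4]
ee_rot: [0.063, 0.705, 0.063, -0.704]
force: [-0.9, 0.9, 0.7]
grip_width: 0.597
```

```bash
python3 snap.py w2; python3 snap.py s2 scene
python3 - <<'E'
import cv2
a=cv2.imread("pics/s2.png")[120:220,340:470];cv2.imwrite("pics/s2c.png",cv2.resize(a,None,fx=5,fy=5))
E
```

```text
(no output)
```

View pics/w2.png

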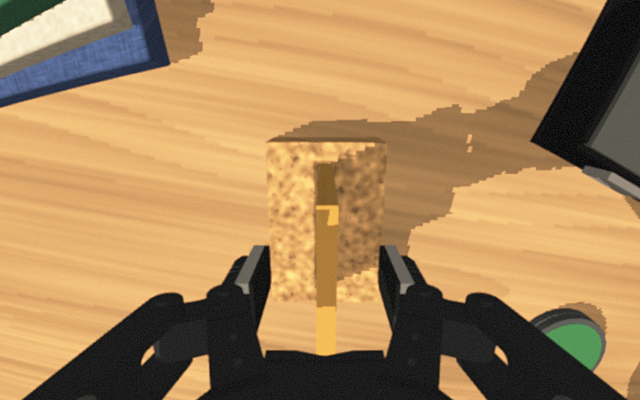

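View pics/s2c.png

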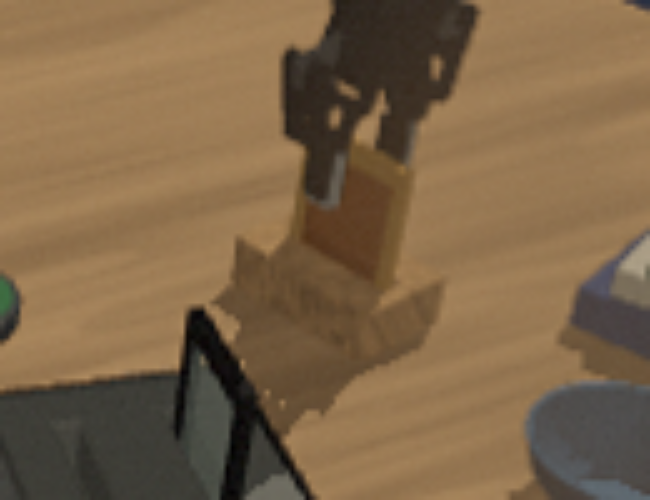

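Call:
{"fn": "step_arm", "kwargs": {
  "commands": [
    [[0, 0, 0], 0],
    [[0, 0, 0], 0],
    [[0, 0, 0], 0],
    [[0, 0, 0], 0],
    [[0, 0, 0], 0]
  ],
  "gripper": 1,
  "force": 40
}}

```text
time_s: 4.0
eef_pos: [481.8, 303.5, 88.6]
ee_rot: [0.063, 0.704, 0.063, -0.704]
force: [-0.0, -0.8, 2.9]
grip_width: 0.087
```

Call:
{"fn": "step_arm", "kwargs": {
  "commands": [
    [[0, 0, 0], 0],
    [[0, 0, 0.25], 0],
    [[0, 0, 0.25], 0],
    [[0, 0, 0.25], 0],
    [[0, 0, 0.25], 0]
  ]
}}

```text
time_s: 4.5
eef_pos: [481.7, 303.5, 129.4]
ee_rot: [0.063, 0.704, 0.063, -0.704]
force: [-0.3, -0.3, -0.4]
grip_width: 0.085
```

Call:
{"fn": "step_arm", "kwargs": {
  "commands": [
    [[0, 0, 0.8], 0],
    [[0, 0, 0.8], 0],
    [[0, 0, 0.6], 0],
    [[0, 0, 0.6], 0],
    [[0, 0, 0], 0]
  ]
}}

```text
time_s: 5.0
eef_pos: [482.6, 303.9, 244.1]
ee_rot: [0.062, 0.707, 0.064, -0.702]
force: [0.5, 0.0, 0.2]
grip_width: 0.089
```

```bash
python3 snap.py w3; python3 snap.py s3 scene
```

```text
(no output)
```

View pics/w3.png

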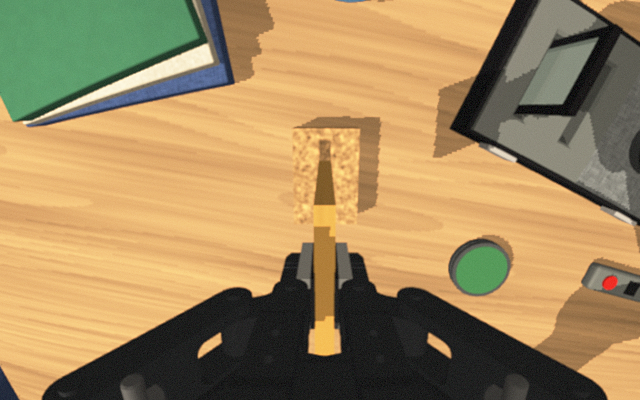

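View pics/s3.png

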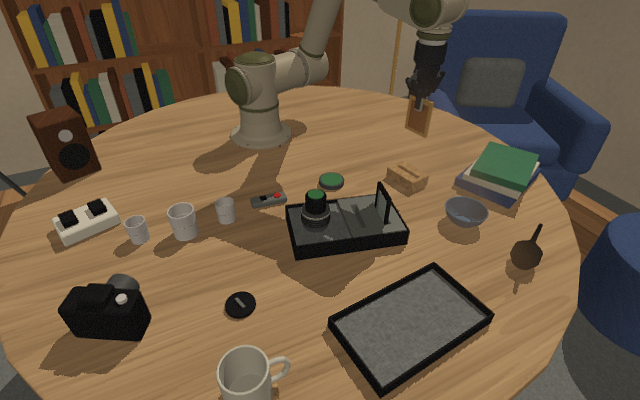

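Call:
{"fn": "step_arm", "kwargs": {
  "commands": [
    [[0.34, -0.95, 0], -0.0333],
    [[0.34, -0.95, 0], -0.0333],
    [[0.34, -0.95, 0], -0.0333],
    [[0.34, -0.95, 0], -0.0333],
    [[0.34, -0.95, 0], 0]
  ]
}}

```text
time_s: 5.6
eef_pos: [549.4, 111.9, 238.8]
ee_rot: [0.086, -0.701, 0.086, 0.703]
force: [0.3, 0.2, -1.1]
grip_width: 0.089
```

Call:
{"fn": "step_arm", "kwargs": {
  "commands": [
    [[0.34, -0.95, 0], 0],
    [[0.34, -0.95, 0], 0],
    [[0.34, -0.95, 0], 0],
    [[0, 0, 0], 0],
    [[0, 0, 0], 0]
  ]
}}

```text
time_s: 6.1
eef_pos: [590.0, -1.0, 238.7]
ee_rot: [0.085, -0.701, 0.085, 0.703]
force: [-0.7, -0.3, -0.7]
grip_width: 0.087
```

```bash
python3 snap.py w4
```

```text
(no output)
```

View pics/w4.png

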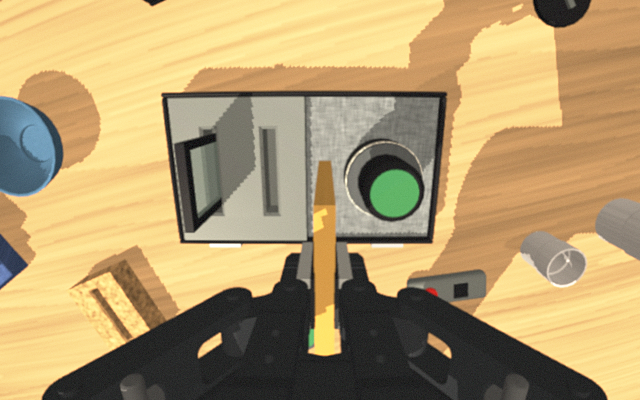

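Run:
```python
import cv2
a=cv2.imread("pics/w4.png")[85:260,155:455];cv2.imwrite("pics/w4c.png",cv2.resize(a,(800,467),interpolation=cv2.INTER_CUBIC))
a=cv2.imread("pics/w4.png")[120:225,240:330];cv2.imwrite("pics/w4d.png",cv2.resize(a,None,fx=5.5,fy=5.5,interpolation=cv2.INTER_CUBIC))
```

```text
(no output)
```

View pics/w4c.png

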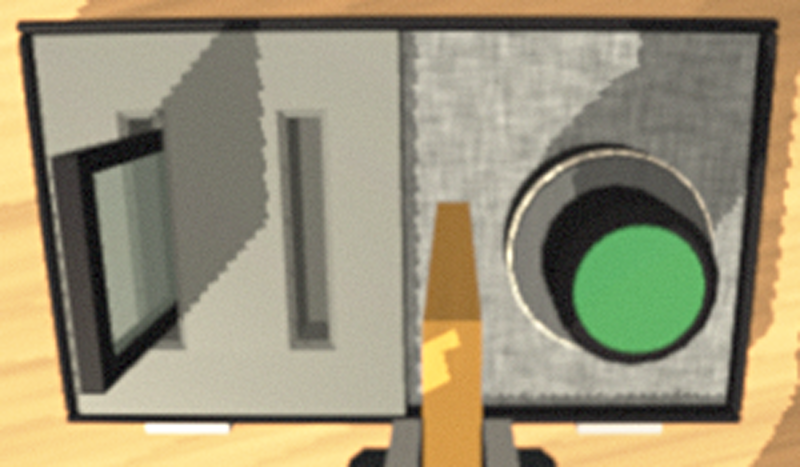

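View pics/w4d.png

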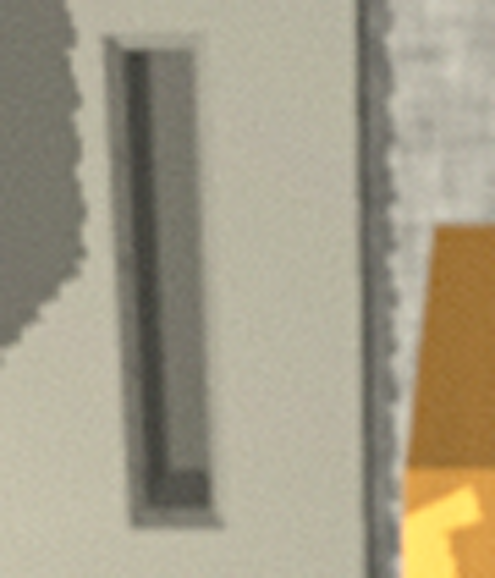

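Run:
```python
import pickle,numpy as np
from h import *
c=pickle.load(open("w4.pkl","rb"));st=c["state"];T=st["eef_pos"];w,x,y,z=st["ee_rot"];M=R.from_quat([x,y,z,w]).as_matrix()
print(T,M.round(4));jaw=np.degrees(np.arctan2(M[1,1],M[0,1]));print("jaw",jaw)
D=lambda u,v:(240+u/5.5,120+v/5.5)
P=np.array([onz(c,*D(*p),45) for p in((106,38),(205,36),(220,523),(132,526))]);print(P.round(1),[np.linalg.norm(P[i]-P[(i+1)%4]).round(1) for i in range(4)])
S=P.mean(0);ax=(P[0]-P[3]+P[1]-P[2]);print("slot",S,"yaw",np.degrees(np.arctan2(ax[1],ax[0])))
C=lambda u,v:(155+u*.375,85+v*.37473)
Q=np.array([onz(c,*C(*p),45) for p in((20,21),(776,21),(738,418),(70,418))]);print("case",Q.round(1),Q.mean(0),[np.linalg.norm(Q[i]-Q[(i+1)%4]).round(1) for i in range(4)])
ya=(Q[0]-Q[1]+Q[3]-Q[2])[:2];ya/=np.linalg.norm(ya);xa=np.array([ya[1],-ya[0]]);print("yaw",np.degrees(np.arctan2(xa[1],xa[0])));print("slot pred",Q.mean(0)[:2]+35*ya,"lens pred",Q.mean(0)[:2]-75*ya)
print("cap",onz(c,*C(639,293),127))
# white ring approx z 84, 
print("ring",[onz(c,*C(*p),84) for p in((507,250),(716,250))])
# filter in tool frame: outer edge at tool z=-38
for nm,(u,v),px in(("low",C(453,203),78.6),("top",C(451,320),-21.4)):
    e=T+M@np.array([px,0,-38]);print(nm,"seen",u,v,"pred",proj(c,e))
```

```text
[ 5.89945993e+02 -7.49024954e-02  2.39146979e+02] [[-2.100e-03 -2.379e-01 -9.713e-01]
 [ 8.000e-04 -9.713e-01  2.379e-01]
 [-1.000e+00 -2.000e-04  2.300e-03]]
jaw -103.76070113489824
[[655.5  49.1  45. ]
 [651.4  31.8  45. ]
 [562.4  54.5  45. ]
 [565.9  71.2  45. ]] [np.float64(17.8), np.float64(91.9), np.float64(17.1), np.float64(92.3)]
slot [608.7995091   51.67135229  45.        ] yaw -14.094602779182448
case [[ 710.5  131.7   45. ]
 [ 643.9 -135.    45. ]
 [ 493.1  -97.8   45. ]
 [ 558.7  169.3   45. ]] [601.53829601  17.06549848  45.        ] [np.float64(274.9), np.float64(155.3), np.float64(275.1), np.float64(156.4)]
yaw -13.91920174315669
slot pred [609.95766322  51.03775563] lens pred [583.49679486 -55.73219541]
cap [581.68671789 -54.97274233 127.        ]
ring [array([593.3983025 , -20.79203224,  84.        ]), array([576.46082705, -89.91498867,  84.        ])]
low seen 324.875 161.07019 pred [323.42515851 159.98911541]
top seen 324.125 204.9136 pred [322.86991486 205.52184404]
```

Call:
{"fn": "step_arm", "kwargs": {
  "commands": [
    [[0.23, 0.65, 0], 0],
    [[0.23, 0.65, 0], 0],
    [[0, 0, -0.8], 0],
    [[0, 0, -0.8], 0],
    [[0, 0, -0.8], 0]
  ]
}}

```text
time_s: 6.65
eef_pos: [608.1, 53.3, 142.9]
ee_rot: [0.084, -0.702, 0.084, 0.702]
force: [0.2, -0.7, -0.9]
grip_width: 0.088
```

Call:
{"fn": "step_arm", "kwargs": {
  "commands": [
    [[0, 0, 0], 0],
    [[0, 0, 0], 0]
  ]
}}

```text
time_s: 6.85
eef_pos: [608.8, 52.4, 145.1]
ee_rot: [-0.084, 0.702, -0.084, -0.702]
force: [-0.5, 0.6, 0.5]
grip_width: 0.085
```

```bash
python3 snap.py w5;python3 snap.py s5 scene
python3 - <<'E'
import cv2
a=cv2.imread("pics/s5.png")[110:270,270:430];cv2.imwrite("pics/s5c.png",cv2.resize(a,None,fx=3.7,fy=3.7,interpolation=cv2.INTER_CUBIC))
E
```

```text
(no output)
```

View pics/w5.png

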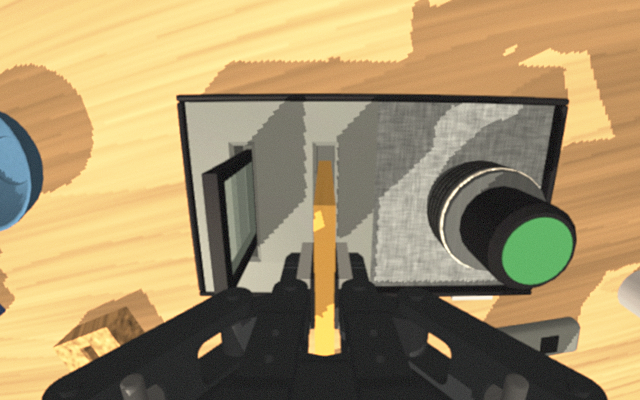

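View pics/s5c.png

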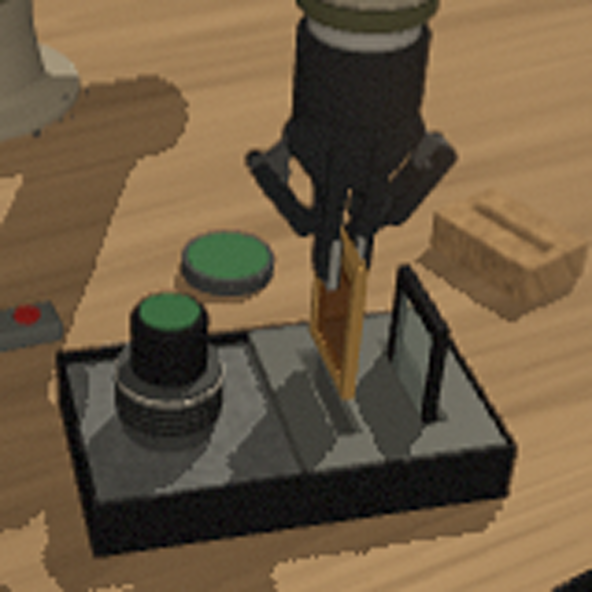

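Call:
{"fn": "step_arm", "kwargs": {
  "commands": [
    [[0, 0, -0.25], 0],
    [[0, 0, -0.25], 0],
    [[0, 0, -0.25], 0],
    [[0, 0, -0.2], 0],
    [[0, 0, 0], 0]
  ]
}}

```text
time_s: 7.45
eef_pos: [608.2, 51.5, 104.7]
ee_rot: [0.085, -0.701, 0.085, 0.703]
force: [0.4, 0.6, -0.5]
grip_width: 0.086
```

Call:
{"fn": "step_arm", "kwargs": {
  "commands": [
    [[0, 0, -0.1], 0],
    [[0, 0, -0.08], 0],
    [[0, 0, 0], 0]
  ]
}}

```text
time_s: 7.75
eef_pos: [608.7, 51.5, 98.8]
ee_rot: [0.085, -0.702, 0.085, 0.702]
force: [0.8, -0.5, -0.3]
grip_width: 0.091
```

Call:
{"fn": "step_arm", "kwargs": {
  "commands": [
    [[0, 0, -0.05], 0],
    [[0, 0, -0.04], 0],
    [[0, 0, 0], 0]
  ]
}}

```text
time_s: 8.05
eef_pos: [608.8, 51.5, 95.3]
ee_rot: [0.085, -0.702, 0.085, 0.702]
force: [-0.1, 0.3, -0.5]
grip_width: 0.088
```

Call:
{"fn": "step_arm", "kwargs": {
  "commands": [
    [[0, 0, 0], 0],
    [[0, 0, 0], 0],
    [[0, 0, 0], 0]
  ],
  "gripper": 0.5
}}

```text
time_s: 8.35
eef_pos: [608.9, 51.5, 95.7]
ee_rot: [-0.085, 0.702, -0.085, -0.702]
force: [-0.7, 0.4, -0.6]
grip_width: 0.246
```

```bash
python3 snap.py w6;python3 snap.py s6 scene
python3 - <<'E'
import cv2
a=cv2.imread("pics/s6.png")[110:270,270:430];cv2.imwrite("pics/s6c.png",cv2.resize(a,None,fx=3.7,fy=3.7,interpolation=cv2.INTER_CUBIC))
E
```

```text
(no output)
```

View pics/w6.png

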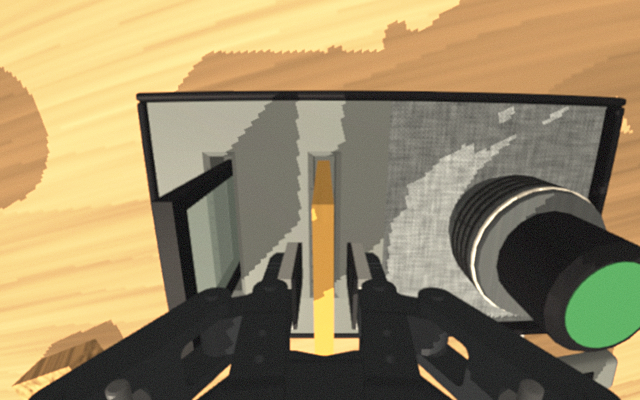

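View pics/s6c.png

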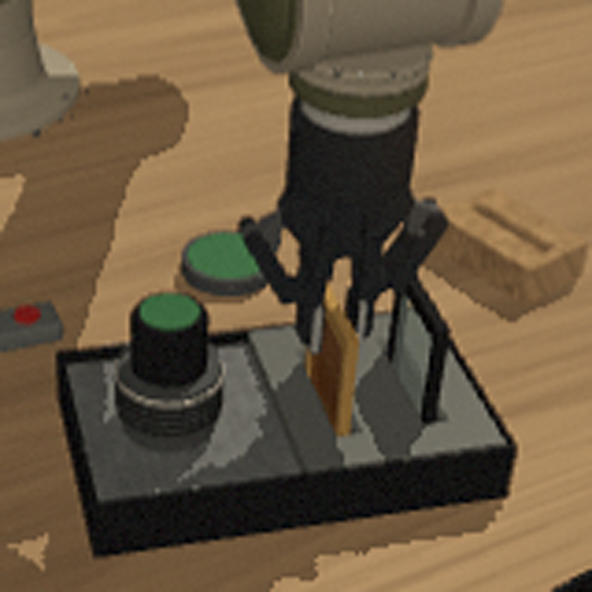

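Call:
{"fn": "step_arm", "kwargs": {
  "commands": [
    [[0, 0, 0.3], 0],
    [[0, 0, 0.5], 0],
    [[0, 0, 0.95], 0],
    [[0, 0, 0.95], 0],
    [[0, 0, 0.95], 0]
  ]
}}

```text
time_s: 8.95
eef_pos: [608.6, 51.5, 244.1]
ee_rot: [-0.085, 0.702, -0.085, -0.702]
force: [0.5, 0.3, -0.9]
grip_width: 0.252
```

Call:
{"fn": "step_arm", "kwargs": {
  "commands": [
    [[-0.25, -0.95, 0.2], 0],
    [[-0.25, -0.95, 0], 0],
    [[-0.25, -0.95, 0], 0],
    [[0, 0, 0], 0],
    [[0, 0, 0], 0]
  ]
}}

```text
time_s: 9.45
eef_pos: [578.8, -63.0, 250.4]
ee_rot: [-0.085, 0.702, -0.085, -0.702]
force: [-0.2, 0.8, 0.1]
grip_width: 0.254
```

```bash
python3 snap.py w7
```

```text
(no output)
```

View pics/w7.png

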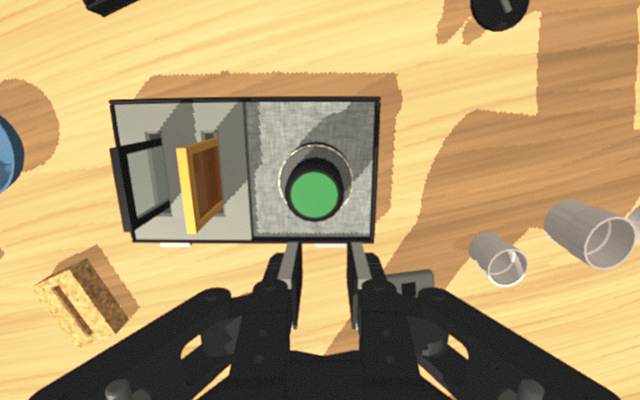

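```bash
cat > green.py <<'E'
import pickle,numpy as np,sys
from h import *
def green(n,box):
    c=pickle.load(open(n+".pkl","rb"));hsv=cv2.cvtColor(c["image"],cv2.COLOR_BGR2HSV)
    m=((hsv[...,0]>50)&(hsv[...,0]<75)&(hsv[...,1]>90)).astype(np.uint8);mm=np.zeros_like(m);x0,y0,x1,y1=box;mm[y0:y1,x0:x1]=m[y0:y1,x0:x1]
    k,_=cv2.findContours(mm,cv2.RETR_EXTERNAL,cv2.CHAIN_APPROX_NONE);k=max(k,key=cv2.contourArea);e=cv2.fitEllipse(k);return c,e
if __name__=="__main__":
    c,e=green("w7",(260,150,380,240));print(e);print(onz(c,*e[0],127),onz(c,*e[0],124));u,v=e[0];print(np.linalg.norm(onz(c,u-e[1][0]/2,v,127)-onz(c,u+e[1][0]/2,v,127)))
    c4,e4=green("w4",(330,150,440,240));print(onz(c4,*e4[0],127))
    o1,d1=ray(c,*e[0]);o2,d2=ray(c4,*e4[0])
    A=np.c_[d1,-d2];s=np.linalg.lstsq(A,o2-o1,rcond=None)[0];print("tri",o1+d1*s[0],o2+d2*s[1])
    print(c["state"]["eef_pos"])
E
python3 green.py
python3 - <<'E'
import cv2
a=cv2.imread("pics/w7.png")[90:250,100:390];cv2.imwrite("pics/w7c.png",cv2.resize(a,None,fx=2.75,fy=2.75,interpolation=cv2.INTER_CUBIC))
E
```

```text
((313.9022521972656, 194.42483520507812), (45.10991668701172, 46.458457946777344), 102.2388916015625)
[583.19790485 -55.04439684 127.        ] [582.43285493 -54.75414895 124.        ]
36.72402961801038
[583.43051398 -54.83184668 127.        ]
tri [582.94824489 -54.94967978 126.02100521] [583.10809051 -54.98813384 125.97652152]
[578.92768764 -62.24069282 250.20206909]
```

View pics/w7c.png

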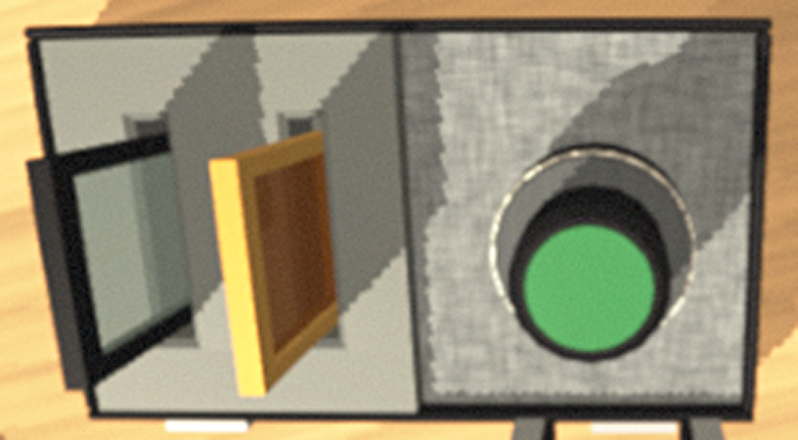

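Call:
{"fn": "step_arm", "kwargs": {
  "commands": [
    [[-0.43, -0.9, 0], 0],
    [[-0.43, -0.9, 0], 0],
    [[-0.43, -0.9, 0], 0],
    [[-0.43, -0.9, 0], 0],
    [[-0.43, -0.9, 0], 0]
  ],
  "gripper": -1
}}

```text
time_s: 10.0
eef_pos: [492.7, -242.7, 249.9]
ee_rot: [-0.084, 0.702, -0.084, -0.702]
force: [0.5, -0.3, -0.3]
grip_width: 1.006
```

Call:
{"fn": "step_arm", "kwargs": {
  "commands": [
    [[-0.43, -0.9, -0.3], 0],
    [[-0.43, -0.9, -0.4], 0],
    [[-0.43, -0.9, -0.4], 0],
    [[0, 0, 0], 0],
    [[0, 0, 0], 0]
  ]
}}

```text
time_s: 10.5
eef_pos: [441.7, -350.1, 205.4]
ee_rot: [0.085, -0.702, 0.084, 0.702]
force: [0.6, 0.9, 0.2]
grip_width: 1.0
```

```bash
python3 snap.py w8; python3 -c "
from rig import ctrl;print(ctrl.sense()['joints'])"
```

```text
[-8.77208409e-01  4.26394998e-01  1.43341591e+00  3.32266828e-04
  1.28138633e+00  9.32457114e-01]
```

View pics/w8.png

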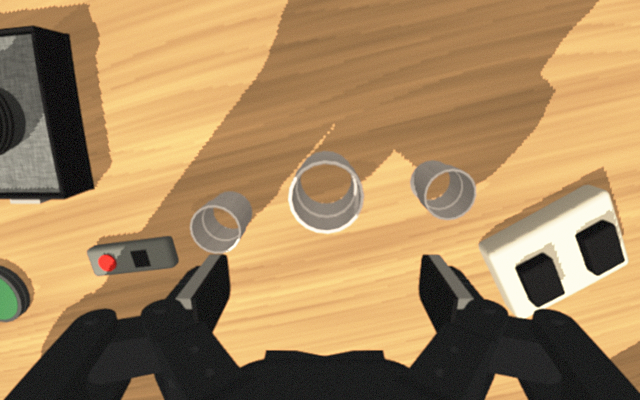

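Run:
```python
import cv2
a=cv2.imread("pics/w8.png")[140:260,180:480];cv2.imwrite("pics/w8c.png",cv2.resize(a,None,fx=2.6,fy=2.6,interpolation=cv2.INTER_CUBIC))
a=cv2.imread("pics/w8.png")[145:240,280:372];cv2.imwrite("pics/w8d.png",cv2.resize(a,None,fx=6,fy=6,interpolation=cv2.INTER_CUBIC))
```

View pics/w8d.png

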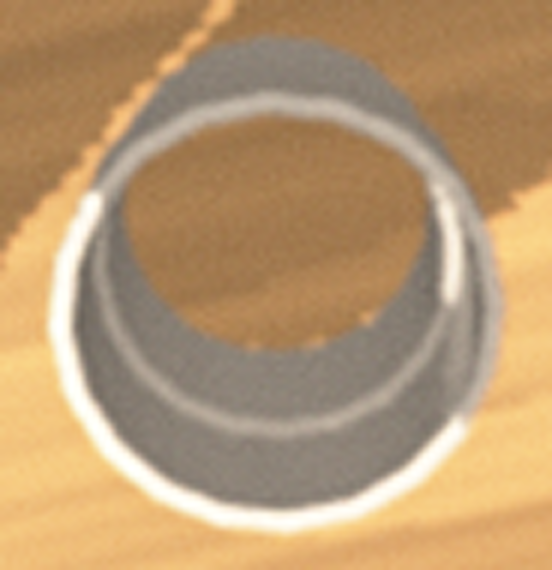

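Run:
```python
import pickle,numpy as np
from h import *
c=pickle.load(open("w8.pkl","rb"));D=lambda u,v:(280+u/6,145+v/6)
P=np.array([onz(c,*D(*p),75) for p in((48,311),(503,311),(276,92),(276,530))]);print(P)
print((P[0]+P[1])/2,(P[2]+P[3])/2,np.linalg.norm(P[0]-P[1]),np.linalg.norm(P[2]-P[3]))
print(c["state"]["eef_pos"])
for p in((219,223),(449,194)):print(onz(c,*p,60))
print(proj(c,c["state"]["eef_pos"]-[0,0,130]))
t=pickle.load(open("top0.pkl","rb"))
```

```text
[[ 447.2855569  -319.78316262   75.        ]
 [ 432.13864621 -381.56145515   75.        ]
 [ 469.60145791 -358.02594241   75.        ]
 [ 407.76335988 -342.96017253   75.        ]]
[ 439.71210155 -350.67230889   75.        ] [ 438.6824089  -350.49305747   75.        ] 63.608068129615944 63.646899291712664
[ 442.07659405 -349.69513853  205.92900423]
[ 434.77878592 -248.91840115   60.        ]
[ 412.03805333 -457.07153775   60.        ]
[324.11315903 194.74575151]
```

Call:
{"fn": "step_arm", "kwargs": {
  "commands": [
    [[-0.07, -0.02, 0], 0],
    [[0, 0, -0.9], 0],
    [[0, 0, -0.9], 0],
    [[0, 0, -0.9], 0],
    [[0, 0, 0], 0]
  ]
}}

```text
time_s: 11.05
eef_pos: [437.6, -348.8, 94.1]
ee_rot: [0.086, -0.7, 0.082, 0.704]
force: [0.4, -0.2, 0.5]
grip_width: 1.001
```

```bash
python3 snap.py w9
```

```text
(no output)
```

View pics/w9.png

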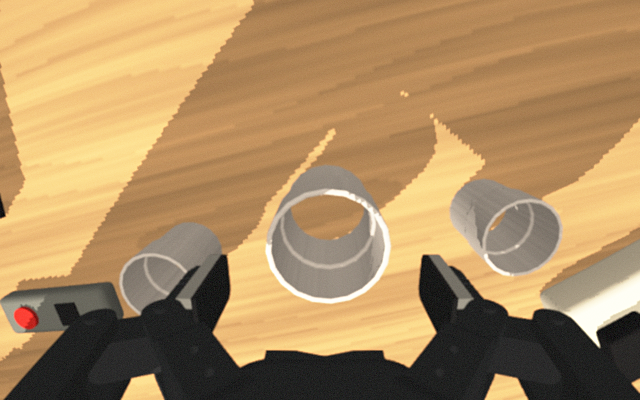

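Run:
```python
import pickle,numpy as np
from h import *
c=pickle.load(open("w9.pkl","rb"))
print(onz(c,328,245.5,75),c["state"]["eef_pos"])
```

```text
[ 440.95755328 -351.05295124   75.        ] [ 438.50974514 -350.14337787   97.01669272]
```

Call:
{"fn": "step_arm", "kwargs": {
  "commands": [
    [[0, 0, -0.6], 0],
    [[0, 0, -0.55], 0],
    [[0, 0, 0], 0],
    [[0, 0, 0], 0]
  ]
}}

```text
time_s: 11.5
eef_pos: [439.4, -351.9, 53.8]
ee_rot: [-0.084, 0.703, -0.085, -0.701]
force: [-0.4, -0.5, 0.2]
grip_width: 0.999
```

Call:
{"fn": "step_arm", "kwargs": {
  "commands": [
    [[0.02, 0, -0.12], 0],
    [[0, 0, 0], 0]
  ]
}}

```text
time_s: 11.7
eef_pos: [439.6, -351.6, 47.6]
ee_rot: [-0.084, 0.702, -0.085, -0.702]
force: [0.2, -0.3, -0.6]
grip_width: 1.001
```

Call:
{"fn": "step_arm", "kwargs": {
  "commands": [
    [[0, 0, 0], 0],
    [[0, 0, 0], 0],
    [[0, 0, 0], 0],
    [[0, 0, 0], 0],
    [[0, 0, 0], 0]
  ],
  "gripper": 1,
  "force": 30
}}

```text
time_s: 12.2
eef_pos: [439.4, -351.5, 47.5]
ee_rot: [-0.084, 0.702, -0.085, -0.702]
force: [-1.6, 1.3, 6.4]
grip_width: 0.751
```

```bash
python3 snap.py w10
```

```text
(no output)
```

View pics/w10.png

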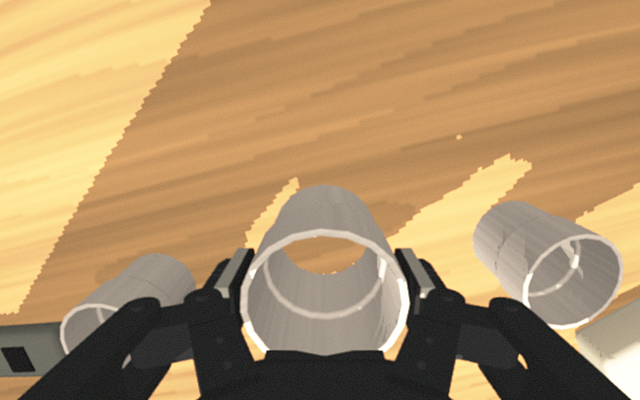

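Call:
{"fn": "step_arm", "kwargs": {
  "commands": [
    [[0, 0, 0.2], 0],
    [[0, 0, 0.5], 0],
    [[0, 0, 0.95], 0],
    [[0, 0, 0.95], 0],
    [[0, 0, 0.95], 0]
  ]
}}

```text
time_s: 12.75
eef_pos: [439.0, -351.1, 190.6]
ee_rot: [0.085, -0.702, 0.085, 0.702]
force: [0.7, -0.5, -1.7]
grip_width: 0.751
```

Call:
{"fn": "step_arm", "kwargs": {
  "commands": [
    [[0, 0, 0.95], 0],
    [[0, 0, 0.5], 0],
    [[0, 0, 0], 0]
  ]
}}

```text
time_s: 13.05
eef_pos: [439.8, -352.0, 250.0]
ee_rot: [-0.083, 0.704, -0.086, -0.701]
force: [-0.2, -0.0, -1.1]
grip_width: 0.75
```

```bash
python3 snap.py w11; python3 snap.py s11 scene
```

```text
(no output)
```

View pics/w11.png

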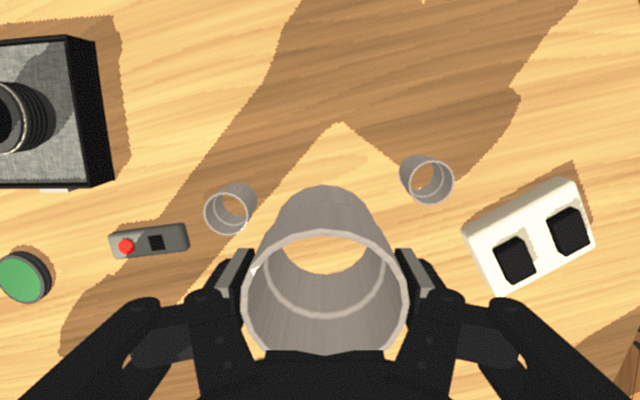

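View pics/s11.png

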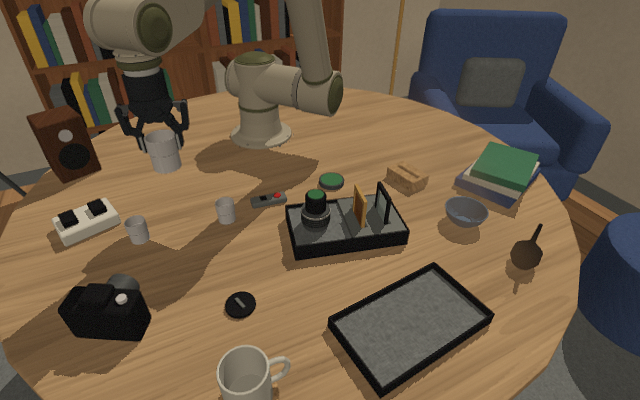

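Run:
```python
import cv2
a=cv2.imread("pics/w11.png")[175:365,230:420];cv2.imwrite("pics/w11c.png",cv2.resize(a,None,fx=3.1,fy=3.1,interpolation=cv2.INTER_CUBIC))
```

```text
(no output)
```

View pics/w11c.png

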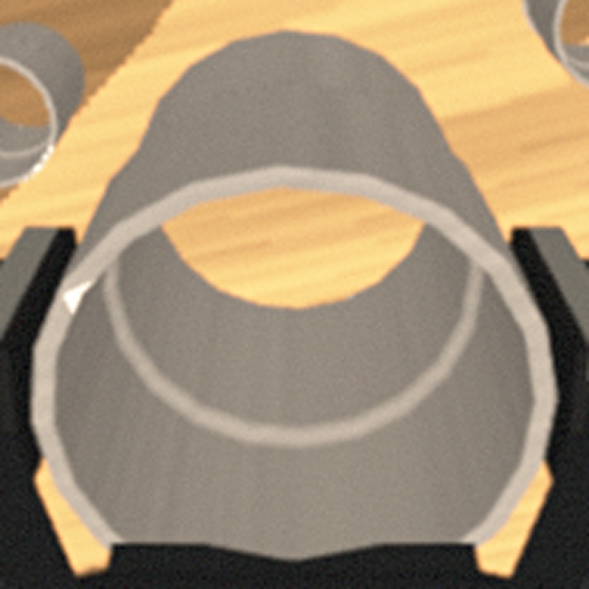

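Run:
```python
import pickle,numpy as np
from h import *
from scipy.optimize import least_squares
c=pickle.load(open("w11.pkl","rb"));st=c["state"];T=np.array(st["eef_pos"]);w,x,y,z=st["ee_rot"];M=R.from_quat([x,y,z,w]).as_matrix();print(T,M.round(3))
D=lambda u,v:(230+u/3.1,175+v/3.1)
def fit(pts,h):
    o,_=ray(c,0,0);P=[]
    for p in pts:
        o,d=ray(c,*D(*p));oo=M.T@(o-T);dd=M.T@d;q=oo+dd*(h-oo[0])/dd[0];P.append(q[1:])
    P=np.array(P)
    f=lambda a:np.hypot(P[:,0]-a[0],P[:,1]-a[1])-a[2]
    r=least_squares(f,[0,0,30]);return r.x.round(2),np.abs(f(r.x)).max().round(2)
top=[(294,165),(32,390),(556,395),(185,183),(400,185),(480,235),(100,545),(487,545)]
for h in(-27.5,):print("top yz r(32)",fit(top,h))
print("bot outer(30)",fit([(295,30),(230,41),(355,41),(185,75),(415,87)],47.5))
print("bot inner(27)",fit([(295,308),(163,225),(428,225),(220,288),(365,290)],47.5))
```

```text
[ 439.32140274 -351.42608486  247.49372417] [[ 0.001 -0.238 -0.971]
 [-0.001 -0.971  0.238]
 [-1.     0.001 -0.002]]
top yz r(32) (array([ 0.05,  1.59, 32.35]), np.float64(0.3))
bot outer(30) (array([ 0.51, -0.36, 28.6 ]), np.float64(0.29))
bot inner(27) (array([ 0.74,  0.98, 27.76]), np.float64(0.13))
```

Call:
{"fn": "step_arm", "kwargs": {
  "commands": [
    [[0.45, 0.925, 0], 0],
    [[0.45, 0.925, 0], 0],
    [[0.45, 0.925, 0], 0],
    [[0.45, 0.925, 0], 0],
    [[0.45, 0.925, 0], 0]
  ]
}}

```text
time_s: 13.65
eef_pos: [529.2, -164.5, 244.9]
ee_rot: [0.085, -0.701, 0.084, 0.703]
force: [0.9, -0.8, -0.8]
grip_width: 0.75
```

Call:
{"fn": "step_arm", "kwargs": {
  "commands": [
    [[0.45, 0.925, 0], 0],
    [[0.45, 0.925, 0], 0],
    [[0.48, 0.94, 0], 0],
    [[0, 0, 0], 0],
    [[0, 0, 0], 0]
  ]
}}

```text
time_s: 14.15
eef_pos: [584.1, -54.1, 244.9]
ee_rot: [0.084, -0.701, 0.084, 0.703]
force: [0.5, -0.5, -1.8]
grip_width: 0.752
```

```bash
python3 snap.py w12; python3 snap.py s12 scene;  python3 - <<'E'
import cv2
a=cv2.imread("pics/s12.png")[90:260,240:420];cv2.imwrite("pics/s12c.png",cv2.resize(a,None,fx=3.5,fy=3.5,interpolation=cv2.INTER_CUBIC))
E
```

```text
(no output)
```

View pics/w12.png

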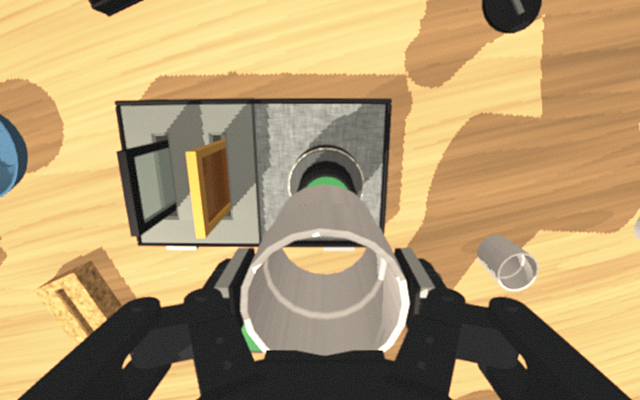

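View pics/s12c.png

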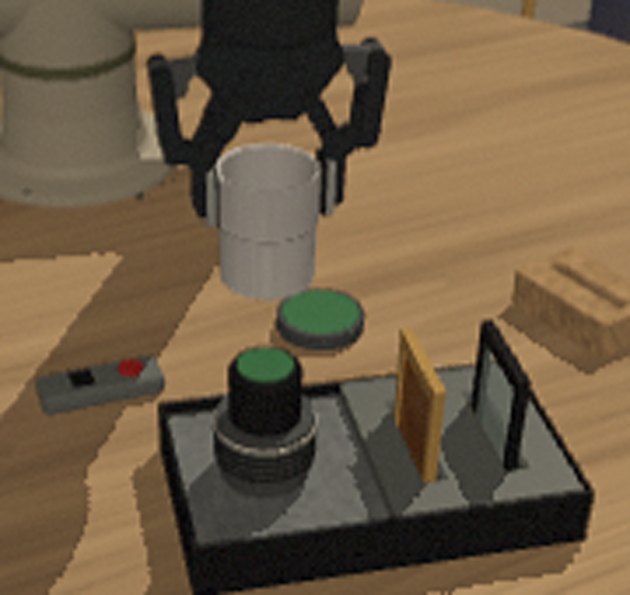

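Call:
{"fn": "step_arm", "kwargs": {
  "commands": [
    [[0, 0, -0.6], 0],
    [[0, 0, -0.55], 0],
    [[0, 0, -0.4], 0],
    [[0, 0, 0], 0],
    [[0, 0, 0], 0]
  ]
}}

```text
time_s: 14.75
eef_pos: [584.4, -55.6, 185.1]
ee_rot: [-0.085, 0.702, -0.085, -0.702]
force: [0.1, -0.5, -1.1]
grip_width: 0.755
```

```bash
python3 snap.py w13; python3 snap.py s13 scene;  python3 - <<'E'
import cv2
a=cv2.imread("pics/s13.png")[140:240,270:370];cv2.imwrite("pics/s13c.png",cv2.resize(a,None,fx=6,fy=6,interpolation=cv2.INTER_CUBIC))
E
```

```text
(no output)
```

View pics/w13.png

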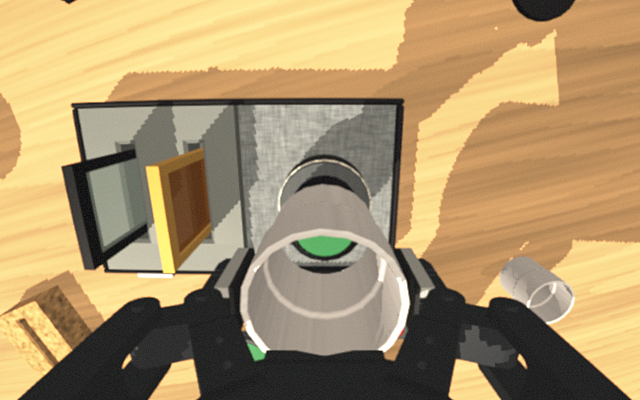

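View pics/s13c.png

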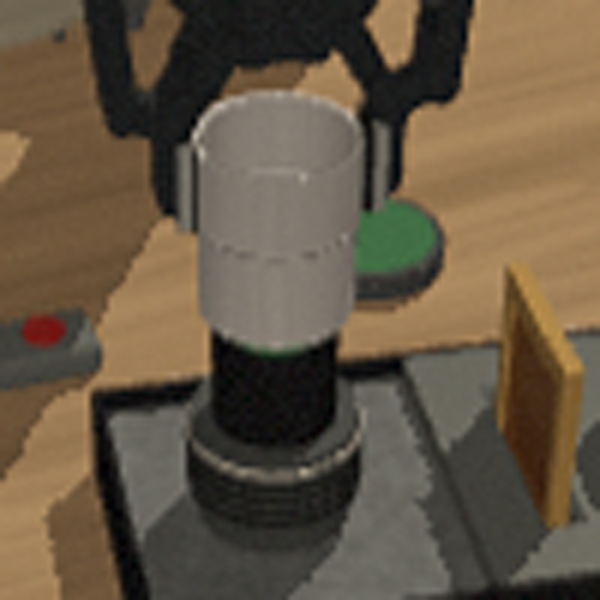

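Run:
```python
import pickle,numpy as np,cv2
from h import *
c=pickle.load(open("w13.pkl","rb"));st=c["state"];T=np.array(st["eef_pos"]);w,x,y,z=st["ee_rot"];M=R.from_quat([x,y,z,w]).as_matrix();print(T)
im=c["image"];print(im[245:285,325].astype(int).tolist())
a=im[225:300,270:380];cv2.imwrite("pics/w13c.png",cv2.resize(a,None,fx=7,fy=7,interpolation=cv2.INTER_CUBIC))
pl=np.array([583.1,-55.0,126]);print("lens in tool",M.T@(pl-T))
```

```text
[584.64602792 -55.48367041 185.65815976]
[[105, 179, 95], [102, 178, 94], [103, 179, 94], [108, 180, 98], [104, 179, 95], [104, 179, 94], [107, 181, 98], [100, 177, 91], [104, 179, 93], [104, 180, 94], [87, 153, 81], [60, 98, 58], [33, 44, 37], [33, 31, 30], [30, 31, 38], [75, 80, 80], [127, 138, 139], [129, 138, 142], [120, 126, 129], [106, 116, 116], [90, 98, 99], [58, 65, 64], [27, 28, 30], [31, 27, 30], [21, 23, 17], [22, 18, 23], [34, 37, 35], [33, 35, 38], [68, 74, 79], [132, 144, 157], [146, 158, 170], [138, 154, 164], [141, 155, 166], [136, 149, 164], [143, 156, 167], [137, 153, 163], [138, 151, 162], [139, 154, 165], [142, 153, 167], [140, 156, 164]]
lens in tool [59.6559509  -0.1077359   1.69590111]
```

View pics/w13c.png

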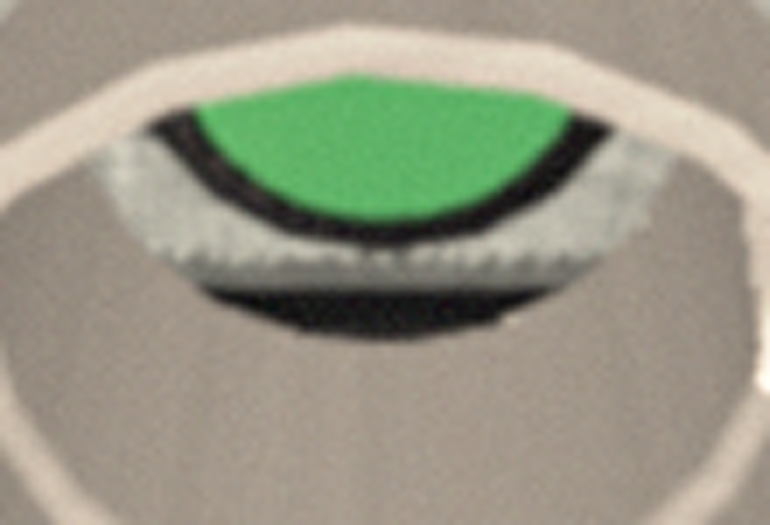

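Run:
```python
import pickle,numpy as np
from h import *
c=pickle.load(open("w13.pkl","rb"));st=c["state"];T=np.array(st["eef_pos"]);w,x,y,z=st["ee_rot"];M=R.from_quat([x,y,z,w]).as_matrix()
def f(u,v,h):
    o,d=ray(c,u,v);oo=M.T@(o-T);dd=M.T@d;return (oo+dd*(h-oo[0])/dd[0])[1:]
L=T[2]-127
print("barrel near",f(324.6,259.7,L),"-> axis z",f(324.6,259.7,L)[1]-21.5)
print("green near",f(324.6,255.8,L)[1]-18.4)
print("hood bot inner near",f(325.3,273.2,47.5),f(325.3,273.2,47.5)[1]-27)
print("ring sides",f(270+152/7,225+128/7,L),f(270+612/7,225+128/7,L))
```

```text
barrel near [-5.02985390e-04  2.38986613e+01] -> axis z 2.3986612687905904
green near 2.729763594154143
hood bot inner near [ 0.41364253 27.47575969] 0.4757596851744097
ring sides [-20.85214189  12.40108142] [20.82325839 12.43368864]
```

Call:
{"fn": "step_arm", "kwargs": {
  "commands": [
    [[-0.025, 0.015, 0], 0],
    [[0, 0, -0.15], 0],
    [[0, 0, -0.12], 0],
    [[0, 0, -0.1], 0],
    [[0, 0, 0], 0]
  ]
}}

```text
time_s: 15.35
eef_pos: [583.1, -54.0, 169.1]
ee_rot: [0.085, -0.702, 0.085, 0.703]
force: [0.3, 0.5, -1.7]
grip_width: 0.752
```

Call:
{"fn": "step_arm", "kwargs": {
  "commands": [
    [[0, 0, -0.08], 0],
    [[0, 0, -0.08], 0],
    [[0, 0, 0], 0]
  ]
}}

```text
time_s: 15.65
eef_pos: [583.3, -54.1, 163.0]
ee_rot: [0.085, -0.702, 0.085, 0.702]
force: [0.5, -0.5, -1.5]
grip_width: 0.75
```

Call:
{"fn": "step_arm", "kwargs": {
  "commands": [
    [[0, 0, -0.1], 0],
    [[0, 0, -0.1], 0],
    [[0, 0, -0.1], 0],
    [[0, 0, 0], 0]
  ]
}}

```text
time_s: 16.05
eef_pos: [583.1, -54.1, 150.7]
ee_rot: [0.085, -0.702, 0.085, 0.702]
force: [-0.7, 0.7, -1.4]
grip_width: 0.746
```

Call:
{"fn": "step_arm", "kwargs": {
  "commands": [
    [[0, 0, -0.1], 0],
    [[0, 0, -0.1], 0],
    [[0, 0, -0.1], 0],
    [[0, 0, 0], 0]
  ]
}}

```text
time_s: 16.45
eef_pos: [583.2, -54.1, 138.8]
ee_rot: [0.085, -0.702, 0.085, 0.702]
force: [-0.4, 0.0, -0.2]
grip_width: 0.752
```

```bash
python3 snap.py s14 scene;  python3 - <<'E'
import cv2
a=cv2.imread("pics/s14.png")[140:240,270:370];cv2.imwrite("pics/s14c.png",cv2.resize(a,None,fx=6,fy=6,interpolation=cv2.INTER_CUBIC))
E
```

```text
(no output)
```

View pics/s14c.png

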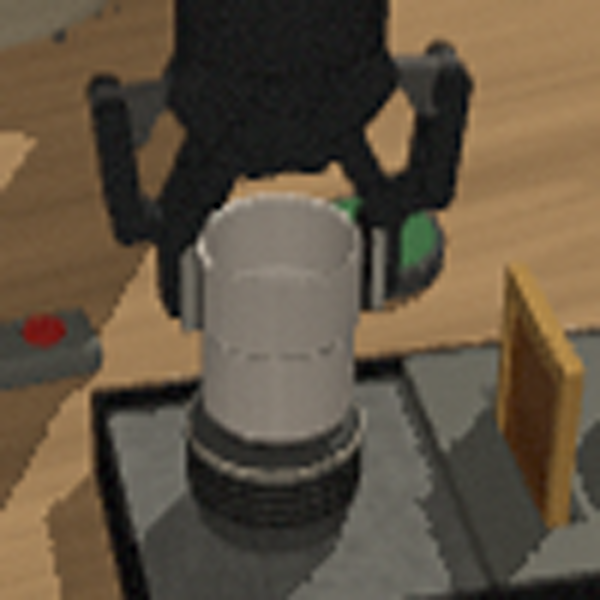

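Call:
{"fn": "step_arm", "kwargs": {
  "commands": [
    [[0, 0, -0.05], 0],
    [[0, 0, -0.05], 0],
    [[0, 0, 0], 0]
  ]
}}

```text
time_s: 16.8
eef_pos: [583.3, -54.1, 135.2]
ee_rot: [0.085, -0.702, 0.085, 0.702]
force: [0.7, 0.4, -1.5]
grip_width: 0.75
```

Call:
{"fn": "step_arm", "kwargs": {
  "commands": [
    [[0, 0, -0.025], 0],
    [[0, 0, 0], 0]
  ]
}}

```text
time_s: 17.0
eef_pos: [583.4, -54.1, 134.4]
ee_rot: [0.085, -0.702, 0.085, 0.702]
force: [-0.7, -0.3, -1.4]
grip_width: 0.75
```

Call:
{"fn": "step_arm", "kwargs": {
  "commands": [
    [[0, 0, -0.025], 0],
    [[0, 0, 0], 0]
  ]
}}

```text
time_s: 17.2
eef_pos: [583.4, -54.1, 133.4]
ee_rot: [0.085, -0.702, 0.085, 0.702]
force: [-0.4, -0.2, -1.7]
grip_width: 0.753
```

Call:
{"fn": "step_arm", "kwargs": {
  "commands": [
    [[0, 0, -0.02], 0],
    [[0, 0, 0], 0]
  ]
}}

```text
time_s: 17.4
eef_pos: [583.4, -54.2, 132.6]
ee_rot: [0.085, -0.702, 0.085, 0.702]
force: [0.1, 0.3, -1.9]
grip_width: 0.754
```

Call:
{"fn": "step_arm", "kwargs": {
  "commands": [
    [[0, 0, -0.02], 0],
    [[0, 0, 0], 0]
  ]
}}

```text
time_s: 17.6
eef_pos: [583.5, -54.1, 132.6]
ee_rot: [-0.085, 0.702, -0.085, -0.702]
force: [-2.1, 0.6, 4.2]
grip_width: 0.754
```

```bash
python3 snap.py s15 scene; python3 snap.py w15
python3 - <<'E'
import cv2
a=cv2.imread("pics/s15.png")[140:240,270:370];cv2.imwrite("pics/s15c.png",cv2.resize(a,None,fx=6,fy=6,interpolation=cv2.INTER_CUBIC))
E
```

```text
(no output)
```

View pics/s15c.png

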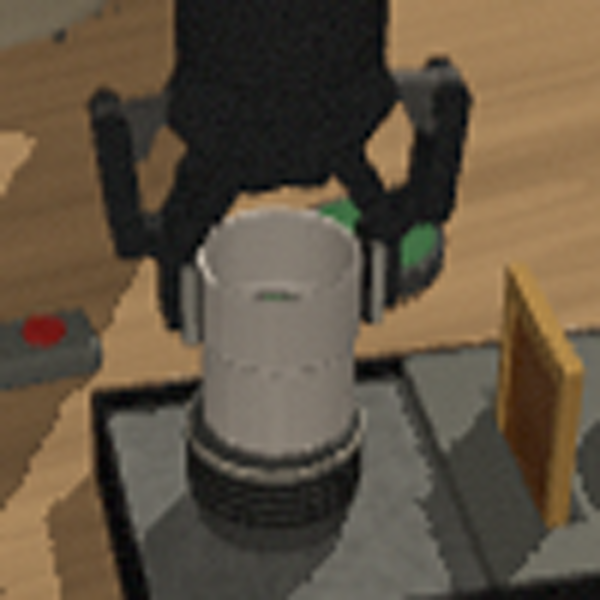

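View pics/w15.png

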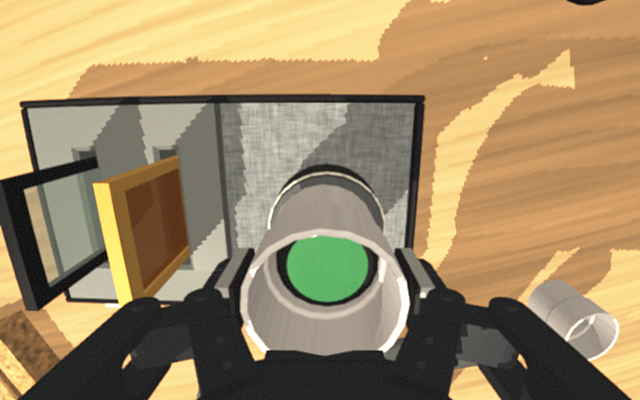

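Call:
{"fn": "step_arm", "kwargs": {
  "commands": [
    [[0, 0, 0], 0],
    [[0, 0, 0], 0],
    [[0, 0, 0], 0],
    [[0, 0, 0], 0],
    [[0, 0, 0], 0]
  ],
  "gripper": -1
}}

```text
time_s: 18.2
eef_pos: [583.4, -54.1, 131.8]
ee_rot: [0.085, -0.702, 0.085, 0.702]
force: [0.7, -0.5, 0.5]
grip_width: 0.999
```

Call:
{"fn": "step_arm", "kwargs": {
  "commands": [
    [[0, 0, 0.3], 0],
    [[0, 0, 0.6], 0],
    [[0, 0, 0.95], 0],
    [[0, 0, 0.95], 0],
    [[0, 0, 0.6], 0]
  ]
}}

```text
time_s: 18.7
eef_pos: [583.8, -54.2, 272.0]
ee_rot: [-0.084, 0.704, -0.085, -0.7]
force: [-0.2, -0.2, -0.7]
grip_width: 1.002
```

Call:
{"fn": "step_arm", "kwargs": {
  "commands": [
    [[0, 0, 0], 0],
    [[0, 0, 0], 0]
  ]
}}

```text
time_s: 18.9
eef_pos: [583.3, -54.1, 268.3]
ee_rot: [-0.085, 0.702, -0.085, -0.702]
force: [0.2, 0.2, -0.8]
grip_width: 1.0
```

```bash
python3 snap.py s16 scene; python3 snap.py w16
python3 - <<'E'
import cv2
a=cv2.imread("pics/s16.png")[130:260,270:430];cv2.imwrite("pics/s16c.png",cv2.resize(a,None,fx=4.5,fy=4.5,interpolation=cv2.INTER_CUBIC))
E
```

```text
(no output)
```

View pics/s16c.png

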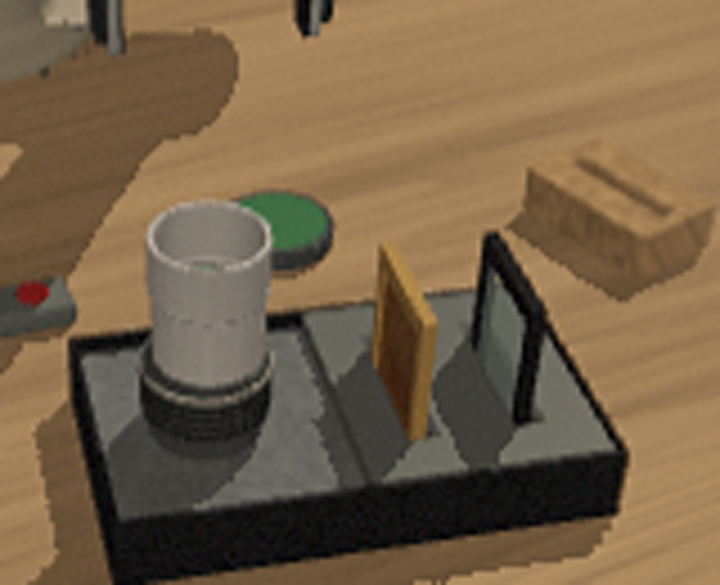

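View pics/w16.png

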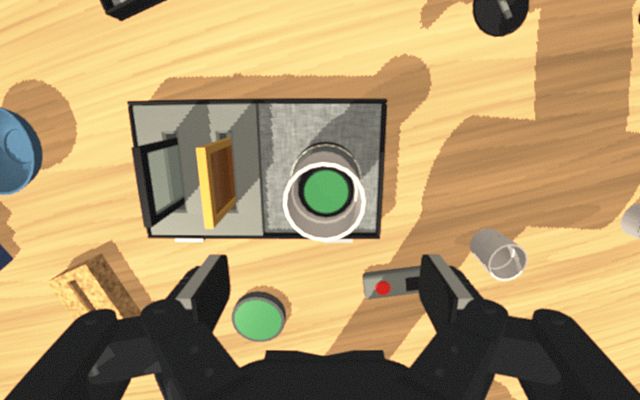

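Run:
```python
import pickle,numpy as np,cv2
from h import *
c=pickle.load(open("w16.pkl","rb"));s=pickle.load(open("s16.pkl","rb"))
y=np.array([.2395,.9709]);x=np.array([.9709,-.2395]);S=np.array([609,51.3])
im=cv2.resize(c["image"],None,fx=1,fy=1).copy();im2=s["image"].copy()
def dr(im,c,k,mul=4):
    im=cv2.resize(im,None,fx=mul,fy=mul,interpolation=cv2.INTER_CUBIC)
    for S0,z0,col in((S,115,(255,0,0)),(S+60*y,115,(0,0,255)),(S,119,(0,255,0))):
        for a in(-38,38):
            for b in(-4,4):
                p=proj(c,[*(S0+a*x+b*y),z0]);cv2.circle(im,tuple(int(q) for q in p*mul),3,col,-1)
    L=S-110*y
    for t in np.linspace(0,2*np.pi,24):
        p=proj(c,[L[0]+32*np.cos(t),L[1]+32*np.sin(t),160]);cv2.circle(im,tuple(int(q) for q in p*mul),2,(255,0,255),-1)
    x0,y0,x1,y1=[int(q*mul) for q in k];return im[y0:y1,x0:x1]
cv2.imwrite("pics/chk_w.png",dr(im,c,(120,95,380,245),3))
cv2.imwrite("pics/chk_s.png",dr(im2,s,(290,155,410,240),6))
```

```text
(no output)
```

View pics/chk_w.png

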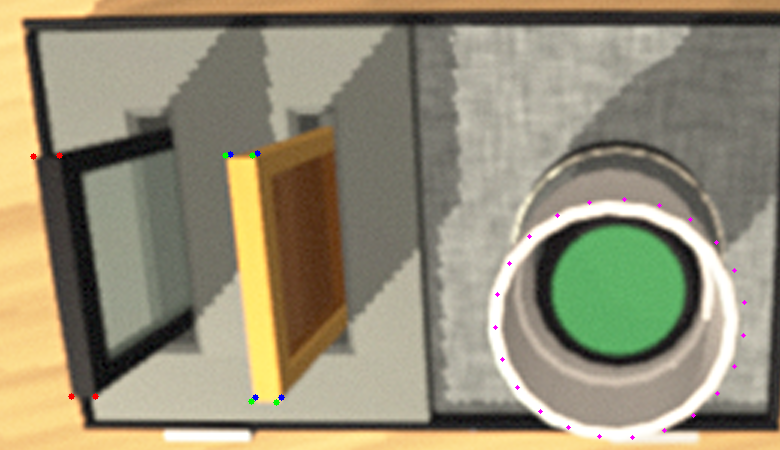

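View pics/chk_s.png

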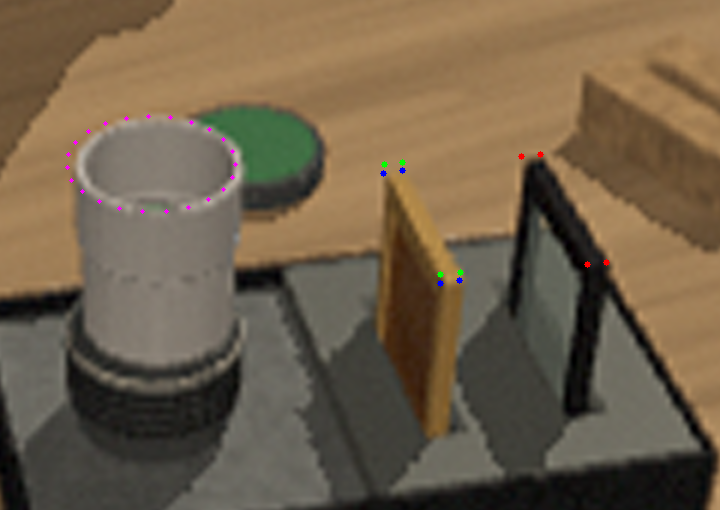

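```bash
python3 -c "
from rig import ticket;print(ticket.finish_job())"
```

```text
the job is handed in; nothing more can be done
None
```

The lens case is packed and handed in at about 19 s of the 70 s allowed; `finish_job` gives no verdict.

- **Amber filter:** I lifted it out of the cork stand and lowered it into the empty slot, then let go. In the last pictures its top edge is where it should be when fully down: about 115 mm, upright and centred within about 2 mm.
- **Silver hood:** I took the largest of the three look-alikes, whose rim measured 63.6 mm across. I held it by its wide part and lowered it over the barrel in small steps with no side load. It met the shoulder at about 6 N, at the height expected for contact, and I released it there. The last pictures show it upright and seated down to the white line, with its rim within about 2–3 mm of the predicted circle. That is about as fine as the camera calibration allows.
- **Other things:** The last views show nothing knocked over. The black-framed filter stands where it should, but I did not measure the other loose items again. The gripper was clear above before I handed the job in.

No check failed. The lens and slot positions agreed to about 1–2 mm across the two wrist-camera views and the top view.

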